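# Fit the return spring to a drum brake shoe

## Robot

A 6-joint arm with a two-finger parallel gripper is mounted at the origin on the work surface. World frame = base frame: x ahead of the robot, y to its left, z up, the work surface at z = 0. Lengths are in m, angles in degrees, forces in N, time in s.
With the tool pointing down it reaches from about 0.25 to 0.725 m from the base axis. Payload 9.7 kg.
Tool frame: the origin (TCP) lies at the very end of the fingers, on their centre line; the grasp point (between the pads) lies grasp_offset behind it (grasp_offset is the distance from the TCP to the grasp point, in m); z points along the fingers, y is the line along which they close (so a half turn about z gives the same grasp; the last joint's range is limited). The gripper opens to 85 mm and grips with 20 to 120 N. Pads are 22 mm wide; open, the fingers measure 114 mm over their backs; the gripper's body (76 mm by 85 mm) begins 54 mm behind the grasp point. The pads swing forward as they close: fully open they stand 13 mm farther back than shut.
Start: joints at [-74.083, 4.979, 10.078, 95.1, 0, 90], TCP at [0.151, -0.529, 0.231] pointing down, gripper open.
Joint ranges: [-179.16, 179.16], [-48.56, 103.87], [-65.8, 70.77], [-126.05, 130.52], [-82.76, 87.17], [-180, 180]. Speed limits (degrees/s): [127.2, 127.2, 147.25, 180, 180, 180].

## Interface

Orientations are given as [roll, pitch, yaw] about the fixed x, y, z axes, in that order (R = Rz(yaw) Ry(pitch) Rx(roll)).
In Python, from workcell import get_obs, camera, calibration, job_done, recognise, cut_out, mark_of, grasp_offset gives the robot as it stands.
- The arm moves only by the tool servo_tool, never from a script. Its argument "moves" is a list of rows, each a list of 3 entries, a list of its own where there are three numbers: the turn, a rotation vector about the tool's x, y, z in degrees, then the shift along the tool's x, y, z in m, then the opening in per cent of the stroke, from 0 (shut) to 100 (fully open). In form: [[[ax, ay, az], [x, y, z], claw], ...]. A call has 1 to 12 rows; each row shifts and turns the commanded pose from where the row before left it, along the tool's axes as they then stand; what a row does not reach is not made up. A row lasts 1/10 s, in which the tool goes at most 50 mm and 8.59 degrees, less where a joint would pass 70% of its speed; a pose out of reach is approached as far as the arm can. A call is refused whole if a number of a shift passes 0.05 or a number of a turn 8.59, either way. A call with a gripper value outside its range is refused whole. The fingers move at their own pace and stop on an object; "force" is the grip in N (left out, the last holds). Time passes only in rows, so rows that do not move let the fingers close. It gives the time, the measured TCP pose, the force, the opening and the grip force at its end, in the units of the state.
- get_obs(): the state, without advancing time (a new reading comes with each control period).
- camera(name): name is "side" or "top" or "wrist"; returns (picture, depth): 400x640x3 uint8, red, green, blue; 400x640 float32, m along the optical axis (not along the pixel's ray), 0 where there is no reading.
- calibration(name): a dict with "camera_matrix" (3x3 intrinsics, pixels), "dist" ([k1, k2, p1, p2, k3] as OpenCV has them; the pictures are not rectified), "R" (3x3) and "t" (3): a world point X has camera coordinates R X + t. Camera axes: x right, y down, z forward; pixel columns grow to the right and rows downward; lengths in m; the calibration is good to about 2 mm. A picture is of the moment at which its call begins: read the wrist's pose just before it. calibration takes no time and is no camera call; for the wrist camera it gives the pose at the moment of the call.
- job_done(): hands the job in; it is judged then, once.
Trained networks look in the newest picture that a camera, given by its name, has taken for a name from the list of things; names that differ only in an ending like _2 or _b are one class to them, and where a whole thing is asked for, a point or a joint stands for the part that bears it (a point fixed in the world has none). Each returns a list of dicts, best first, with "score" (0 to 1); they miss things now and then, are a little off and sometimes report something else, mostly with a low value. They report only what shows in the picture. A call takes as long as a camera call.
- recognise(name, camera): "xyz" ([x, y, z] in m, in the coordinates of the camera as it stood for that picture, good to about 4 mm: the middle of the surface that is visible of it).
- cut_out(name, camera): "mask" (400x640 bool, what is visible of it).
- mark_of(name, camera): "xyz" ([x, y, z] in m, in the coordinates of the camera as it stood for that picture, good to about 4 mm: a listed point, or the origin of a listed thing).
The state is a dict: "time": time; "q": joint angles; "qd": joint speeds; "joint_efforts": joint torques, N m; "ee_pos": TCP position; "tcp_rot": TCP orientation; "wrist_force": force on the tool from outside, world axes, zero at the start; "torque": the same for the moment, N m; "opening": finger opening in m; "grasp_force": force on a finger pad.
Only numpy, scipy, OpenCV 4.12 (cv2) and the standard library are available. Lean on these libraries where they do the work, as an engineer would, in place of code of your own. Each camera call takes 0.05 s, during which the arm holds its last target. There are 200 camera calls.

## Task

Take the long yellow return spring out of the foam kit tray and push its bent hook down through the empty hole in the web of the brake shoe that still has no spring; then stretch the spring, without overstretching it, and drop its eye over the head of the anchor post so that it pulls the shoe home. Leave the spring hooked at both ends and every other loose part and tool where it is.

Things in the scene. Friction and masses are not known exactly. Their poses are not given: they have to be found in the camera images.
- spring: Yellow tension spring, 80 g, coils 20 mm in diameter. Origin on the coil axis above the hook; x runs to the eye, z up. Coils from x = 10 to 70 mm; those from 44 to 70 move with the eye (hold there to stretch). The 3.5 mm hook wire drops from x = 0 to its tip at x = 3, z = -25 mm. In the tray the coil axis is level, 10 mm above the recess floor; 50 mm free beside the coils beyond x = 40 mm.
- hook_tip (a point): Tip of the spring's hook (in the spring's frame x = 3, z = -25 mm): 3.5 mm wire pointing down and leaning slightly towards the eye. The hook is one stiff piece with the coils from x = 10 to 42 mm.
- eye_center (a point): Centre of the spring's eye, a flat ring of 3.5 mm wire, 19 mm inside and 26 mm outside diameter. Unstretched it is at x = 86, z = -4 mm in the spring's frame. Its x points away from the hook, its z along the ring's axis (up).
- stretch (a joint): How far the spring is stretched, m; 0 = unstretched. Pull: 2.4 N plus 0.6 N per mm. Fitted here it is stretched about 20 mm, and about 25 mm while the eye passes the post's head; beyond 45 mm (0.045) it is spoiled.
- shoe (a joint): The brake shoe with the empty hole swings in the plane of the plate about its end opposite the anchor post: 0 = home against the post, larger = away from it, rad. Starts 0.02 to 0.05 open. 0.01 rad moves the hole 1.8 mm, nearly along the line from post to hole. It resists with about 3.3 N at the hole; the fitted spring pulls it home.
- shoe_hole (a point): Centre of the empty hole in the shoe's grey web, at the web's upper face, 55.5 mm above the bench; z up. Hole 11 mm wide through a 5 mm web, 26 mm free below. Moves with the shoe. The shoe's rim stands 22 mm above the web, 35 mm outside the hole and 40 mm or more from the line from hole to post. With the shoe home it is 113 mm from the post's axis.
- post_top (a point): Centre of the top of the steel anchor post, 77 mm above the bench; z up. Head 13 mm in diameter, 7 mm high, tapering over its top 4 mm to 6 mm; below it the neck, 10 mm in diameter, where the eye belongs. The other spring's eye is already there, its top 15 mm below the post's top; the new eye rests on it, centre about 13 mm below the post's top.
- brake: Drum brake, 305 mm in diameter, flat on a fixed stand; two curved shoes, rims 78 mm above the bench. Origin: centre of the underside. The anchor post is 112 mm from the centre along -x; the empty hole is at x = -51, y = 95 mm with the shoe home. The shoe at -y already has its spring. Fixed.
- tray: Fixed foam kit tray, 200 (x) by 240 mm (y), 28 mm high, dark top, red recess floors 18 mm above the bench. Origin: centre of the underside. The spring lies along y at x = -35 mm, eye towards -y, its eye half in an open recess, its hook half in a slot 23 mm wide with the hook hanging in a hole in the floor.
- cup_a: Steel hold-down cup in the tray, 26 mm in diameter, 12 mm high. Not to be moved.
- cup_b: Second steel hold-down cup in the tray, same size. Not to be moved.
- adjuster: Star-wheel adjuster screw in the tray, 60 mm long, 26 mm high. Not to be moved.
- small_spring: Short thin grey adjuster spring in the tray, 60 mm long, 12 mm in diameter. Not to be moved.
- pliers: Brake spring pliers with red grips lying on the bench, 270 mm long, 16 mm high. Not to be moved.
- wrench: Spanner lying on the bench, 200 mm. Not to be moved.
- grease_tin: Green tin on the bench, 84 mm in diameter, 85 mm high. Not to be moved.
- carton: Small cardboard carton on the bench, 130 x 90 x 65 mm. Not to be moved.

How it is judged (in metres and radians):
On the way, in this order (a step that is already met when the one before it is completed fails the run):
1. the hook is down through the shoe's hole, the eye not yet on the post (z of hook_tip in the frame of shoe_hole below -0.008 m and horizontal distance between hook_tip and shoe_hole below 0.011 m and not (horizontal distance between eye_center and post_top below 0.01 m and z of eye_center in the frame of post_top below -0.008 m)), for 0.2 s.
2. the eye is over the post's head (horizontal distance between eye_center and post_top below 0.01 m and z of eye_center in the frame of post_top below -0.008 m), for 0.2 s.
At the end, for the whole second after the job is handed in: Hook tip 8 mm or more below the web's upper face and within 11 mm of the hole's centre; eye centre within 10 mm of the post's axis and 8 mm or more below its top; spring stretched over 12 mm, at rest; shoe home (under 0.008 rad) (all of step 2 and z of hook_tip in the frame of shoe_hole below -0.008 m and horizontal distance between hook_tip and shoe_hole below 0.011 m and value of joint shoe below 0.008 rad and value of joint stretch above 0.012 m and linear speed of spring below 0.01 m/s and angular speed of spring below 0.2 rad/s); the robot touches nothing.
It fails at once if the spring is stretched beyond 45 mm (value of joint stretch above 0.045 m).
It fails at once if another loose part or tool is shifted by more than 25 mm (distance of any of cup_a, cup_b, adjuster, small_spring, pliers, wrench, grease_tin, carton from where it was at the start of the episode above 0.025 m).
It also fails if it takes over 48 s, if anything falls off the work surface, if the arm or the gripper's body presses on something with over 40 N, if the wrist force passes 120 N, or if a joint passes its speed limit or range.

## Working session

There is one attempt and no reset: what is moved stays moved. The work goes in short steps, Python scripts to look and compute and a tool call to move; the robot and the scene stay as the last step left them, time stands still between calls to the robot, and variables do not carry over. Pictures are saved under pics/ and viewed, at most 11 in all, crops included, and the job is handed in when it is done.

Besides the shell and the picture viewer there is one more tool, called after "Request:" by a JSON object that holds its "api" and its "payload". servo_tool: Moves the arm, as the interface text tells. Its arguments: {"type":"object","properties":{"moves":{"type":"array"},"force":{"type":"number"}},"required":["moves"]}

```bash
mkdir -p pics; ls; cat > h.py <<'E'
import numpy as np, cv2
from workcell import *
def toworld(p,c):
    k=calibration(c); return np.array(k["R"]).T@(np.array(p)-np.array(k["t"]))
def marks(names,c,f=mark_of):
    for n in names:
        for r in f(n,c)[:2]:
            print(c,n,round(r["score"],2),np.round(toworld(r["xyz"],c),4))
def cloud(c,depth,mask):
    k=calibration(c); v,u=np.nonzero(mask&(depth>0)); z=depth[v,u]
    p=cv2.undistortPoints(np.stack([u,v],1).astype(np.float64)[:,None],np.array(k["camera_matrix"]),np.array(k["dist"]))[:,0]
    X=np.c_[p*z[:,None],z]
    return (X-np.array(k["t"]))@np.array(k["R"])
E
python3 - <<'E'
from h import *
print(get_obs(),grasp_offset)
for c in ("top","side"):
    im,d=camera(c); cv2.imwrite(f"pics/{c}0.png",im[:,:,::-1])
    marks(["spring","hook_tip","eye_center","shoe_hole","post_top","brake","tray"],c)
E
```

```text
pics
{'time': 0.0, 'q': array([-7.40831234e+01,  5.01258630e+00,  1.00340189e+01,  9.50986733e+01,
        4.17441343e-04,  8.99994013e+01]), 'qd': array([ 0.09822825, -0.08352941,  0.03363199, -0.09462113, -0.05737641,
        0.02645995]), 'joint_efforts': array([-1.75687896e-04, -5.20393825e+01,  4.64800465e+01,  1.66338327e-02,
       -1.88130991e-05, -1.17446396e-05]), 'ee_pos': array([ 0.15077405, -0.52869772,  0.2305649 ]), 'tcp_rot': array([-1.79922759e+02, -4.18248018e-04,  1.59174747e+01]), 'wrist_force': array([ 0.27833547, -0.46758168,  0.62562898]), 'torque': array([ 0.00681077, -0.02608331,  0.05455706]), 'grasp_force': 0.0, 'opening': 0.08530273352790314} 0.0187
top spring 0.45 [0.5543 0.2563 0.0295]
top hook_tip 0.65 [0.5582 0.2509 0.0039]
top eye_center 0.46 [0.5441 0.1637 0.0297]
top shoe_hole 0.7 [ 0.5467 -0.1075  0.058 ]
top brake 0.6 [ 0.6212 -0.1973  0.0027]
top brake 0.4 [ 0.3461  0.3166 -0.0004]
top tray 0.69 [ 5.860e-01  1.973e-01 -1.000e-04]
side spring 0.46 [0.5552 0.2474 0.0306]
side hook_tip 0.69 [0.5533 0.2472 0.0059]
side hook_tip 0.21 [0.645  0.2822 0.0153]
side eye_center 0.64 [0.5438 0.1684 0.0241]
side shoe_hole 0.76 [ 0.549  -0.1126  0.0539]
side post_top 0.86 [ 0.5069 -0.2257  0.0783]
side post_top 0.44 [ 0.6179 -0.1953 -0.0055]
side brake 0.61 [ 0.6197 -0.198  -0.0074]
side tray 0.85 [ 0.581   0.1975 -0.0053]
```

View pics/top0.png

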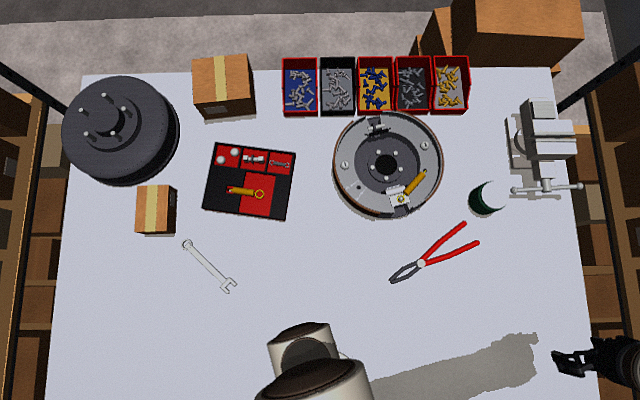

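View pics/side0.png

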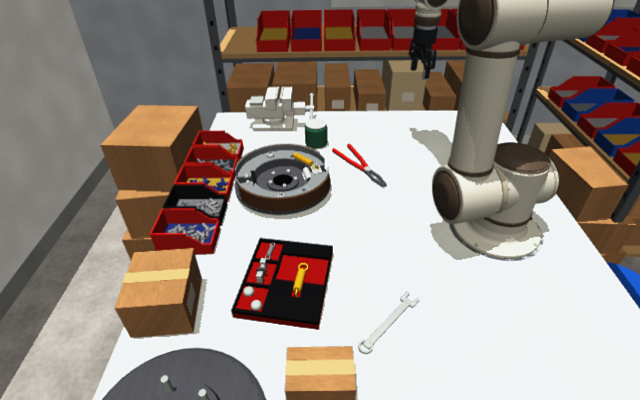

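The top view shows the tray at about (250,182), with the yellow spring from (230,190) (hook) to (260,194) (eye). The brake is at (387,165) and the post at about (401,199). The side view agrees. Next I'll look at the brake with the wrist camera.

Request:
{"api": "servo_tool", "payload": {"moves": [[[0,0,0],[0.036,-0.021,-0.002],60],[[0,0,0],[0.036,-0.021,-0.002],60],[[0,0,0],[0.036,-0.021,-0.002],60],[[0,0,0],[0.036,-0.021,-0.002],60],[[0,0,0],[0.036,-0.021,-0.002],60],[[0,0,0],[0.036,-0.021,-0.002],60],[[0,0,0],[0.036,-0.021,-0.002],60],[[0,0,0],[0.036,-0.021,-0.002],60],[[0,0,0],[0.036,-0.021,-0.002],60],[[0,0,0],[0.036,-0.021,-0.002],60],[[0,0,0],[0.036,-0.021,-0.002],60],[[0,0,0],[0.036,-0.021,-0.002],60]]}}

```text
time: 2.0
ee_pos: [0.4982, -0.1666, 0.2556]
tcp_rot: [180.0, -0.0, 15.9]
wrist_force: [0.9, -0.2, 1.0]
opening: 0.0513
grasp_force: 0.0
```

Request:
{"api": "servo_tool", "payload": {"moves": [[[0,0,-8],[0,0,0],60],[[0,0,-8],[0,0,0],60],[[0,0,-8],[0,0,0],60],[[0,0,-8],[0,0,0],60],[[0,0,-8],[0,0,0],60],[[0,0,-8],[0,0,0],60],[[0,0,-6],[0,0,0],60],[[0,0,0],[0,0,0],60],[[0,0,0],[0,0,0],60]]}}

```text
time: 2.9
ee_pos: [0.4972, -0.1681, 0.2553]
tcp_rot: [180.0, 0.0, 69.7]
wrist_force: [0.6, -0.1, -0.2]
opening: 0.0514
grasp_force: 0.0
```

```bash
python3 - <<'E'
from h import *
o=get_obs(); print(o["time"],o["ee_pos"],o["tcp_rot"],o["opening"])
im,d=camera("wrist"); cv2.imwrite("pics/w1.png",im[:,:,::-1])
for i in range(2):
    marks(["shoe_hole","post_top","brake"],"wrist"); 
    if i==0: im,d=camera("wrist")
np.savez("w1.npz",d=d,im=im)
k=calibration("wrist");print(k["R"],k["t"])
E
```

```text
2.9 [ 0.49715867 -0.16811518  0.25532026] [1.79995225e+02 1.69044834e-03 6.97342590e+01] 0.05139834459030424
wrist shoe_hole 0.84 [ 0.55   -0.1136  0.0564]
wrist post_top 0.94 [ 0.5125 -0.2213  0.0741]
wrist brake 0.91 [ 0.6165 -0.1965  0.0025]
wrist shoe_hole 0.8 [ 0.5435 -0.1128  0.0557]
wrist post_top 0.76 [ 0.5125 -0.2193  0.0755]
wrist post_top 0.74 [ 0.3538 -0.3085  0.002 ]
wrist brake 0.59 [ 0.619  -0.1964  0.0037]
[[ 0.93903109 -0.3438302   0.0011835 ]
 [-0.32803081 -0.89483944  0.30275098]
 [-0.10303588 -0.28468081 -0.95306896]] [-0.52542008 -0.03434632  0.40566226]
```

View pics/w1.png

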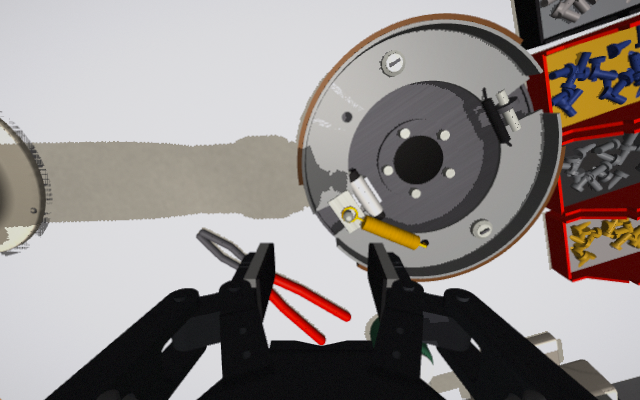

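The wrist view shows the empty hole at about (347,117) and the post head at about (349,213). I'll refine both from pixels.

```bash
cat >> h.py <<'E'
def ray(c,uv,z):
    k=calibration(c); R=np.array(k["R"]); t=np.array(k["t"])
    p=cv2.undistortPoints(np.array(uv,float).reshape(-1,1,2),np.array(k["camera_matrix"]),np.array(k["dist"]))[:,0]
    D=np.c_[p,np.ones(len(p))]@R; C=-R.T@t
    return C+D*((z-C[2])/D[:,2])[:,None]
E
python3 - <<'E'
from h import *
f=np.load("w1.npz"); im=f["im"]; d=f["d"]
g=im.max(2).astype(int)
m=np.zeros_like(g,bool); m[105:130,335:360]=True
m&=g<80
n,l,s,c=cv2.connectedComponentsWithStats(m.astype(np.uint8)); print(s[1:],c[1:])
for i in range(1,n):
  if s[i,4]>20: print(ray("wrist",c[i],0.0555))
cv2.imwrite("pics/w1c.png",cv2.resize(im[150:250,310:410,::-1],(600,600),interpolation=cv2.INTER_NEAREST))
P=cloud("wrist",d,np.indices(d.shape)[0]<235)
q=P[(np.hypot(P[:,0]-.5125,P[:,1]+.2205)<.02)&(P[:,2]>.070)]
print(len(q),q.mean(0),q.min(0),q.max(0))
E
```

```text
[[345 113   7   9  46]] [[347.91304348 116.7826087 ]]
[[ 0.55104133 -0.11397861  0.0555    ]]
86 [ 0.51225242 -0.22310441  0.07463976] [ 0.50632766 -0.23022538  0.07039156] [ 0.51824011 -0.21783494  0.078183  ]
```

View pics/w1c.png

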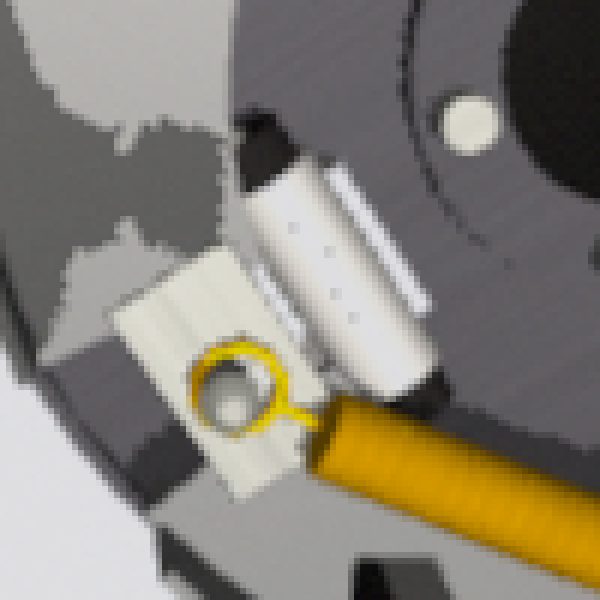

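Request:
{"api": "servo_tool", "payload": {"moves": [[[0,0,0],[0.037,-0.0075,0],60],[[0,0,0],[0.037,-0.0075,0],60],[[0,0,0],[0.037,-0.0075,0],60],[[0,0,0],[0.037,-0.0075,0],60],[[0,0,0],[0.037,-0.0075,0],60],[[0,0,0],[0.037,-0.0075,0],60],[[0,0,0],[0.037,-0.0075,0],60],[[0,0,0],[0.037,-0.0075,0],60],[[0,0,-7],[0,0,0],60],[[0,0,-6],[0,0,0],60],[[0,0,0],[0,0,0],60],[[0,0,0],[0,0,0],60]]}}

```text
time: 4.5
ee_pos: [0.5425, 0.1304, 0.2553]
tcp_rot: [-180.0, -0.0, 82.7]
wrist_force: [1.1, -0.2, -0.7]
opening: 0.0512
grasp_force: 0.0
```

```bash
python3 - <<'E'
from h import *
o=get_obs(); print(o["time"],o["ee_pos"],o["tcp_rot"],o["opening"])
im,d=camera("wrist"); cv2.imwrite("pics/w2.png",im[:,:,::-1])
marks(["spring","hook_tip","eye_center","tray"],"wrist")
np.savez("w2.npz",d=d,im=im)
hsv=cv2.cvtColor(im,cv2.COLOR_RGB2HSV)
m=(hsv[...,0]>12)&(hsv[...,0]<35)&(hsv[...,1]>150)&(hsv[...,2]>60)
P=cloud("wrist",d,m); P=P[(np.abs(P[:,0]-.55)<.04)&(np.abs(P[:,1]-.2)<.1)&(P[:,2]<.05)]
print(len(P),P.min(0),P.max(0))
vx,vy,x0,y0=cv2.fitLine(P[P[:,2]>.030][:,:2].astype(np.float32),cv2.DIST_HUBER,0,.01,.01).ravel()
print(vx,vy,np.degrees(np.arctan2(vy,vx)),x0,y0)
s=(P[:,:2]-[x0,y0])@[vx,vy]; n=(P[:,:2]-[x0,y0])@[-vy,vx]
for a in np.arange(-.07,.07,.005):
    k=(s>=a)&(s<a+.005)
    if k.sum(): print(round(a,3),k.sum(),np.round([n[k].min(),n[k].max(),P[k,2].max()],4))
E
```

```text
4.5 [0.54246239 0.13043091 0.25527986] [-1.79999997e+02 -1.57770197e-03  8.27224916e+01] 0.05115790235161688
wrist spring 0.68 [0.5566 0.2486 0.033 ]
wrist hook_tip 0.74 [ 0.5559  0.2476 -0.0007]
wrist hook_tip 0.45 [0.6412 0.1837 0.0172]
wrist eye_center 0.7 [0.5392 0.167  0.0215]
wrist tray 0.55 [ 0.5895  0.1972 -0.0026]
973 [ 0.53039455  0.1522343  -0.00079904] [0.56432311 0.25206794 0.03946049]
0.16416371 0.9864331 80.55134 0.5504285 0.2123526
-0.065 3 [-0.0015  0.0011  0.0182]
-0.06 36 [-0.0094  0.0077  0.0264]
-0.055 34 [-0.0119  0.0118  0.0273]
-0.05 24 [-0.0131  0.0118  0.0266]
-0.045 30 [-0.0128  0.0119  0.027 ]
-0.04 50 [-0.0099  0.0095  0.0268]
-0.035 17 [-0.0068  0.0033  0.0381]
-0.03 58 [-0.0081  0.0084  0.038 ]
-0.025 60 [-0.0093  0.0085  0.0384]
-0.02 62 [-0.0091  0.0087  0.0387]
-0.015 65 [-0.0088  0.0088  0.0389]
-0.01 58 [-0.0085  0.0089  0.0383]
-0.005 68 [-0.0096  0.0095  0.0383]
0.0 67 [-0.0095  0.008   0.0388]
0.005 61 [-0.0092  0.0082  0.0388]
0.01 71 [-0.009   0.0083  0.0391]
0.015 65 [-0.0099  0.0085  0.0384]
0.02 72 [-0.0083  0.0087  0.0395]
0.025 51 [-0.0095  0.0087  0.0382]
0.03 13 [-0.0081  0.0055  0.0318]
0.035 7 [-0.0005  0.0008  0.0308]
0.04 1 [-0.0003 -0.0003  0.0254]
```

View pics/w2.png

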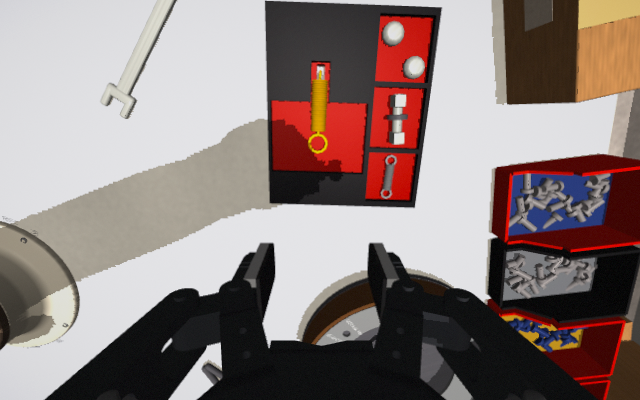

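The wrist view shows the spring vertical in the picture, with its hook at about (320,70) and its eye at (318,143). The depth data gives an axis yaw of 80.55°, a grasp at about (0.547,0.192) and the coil axis at z = 0.028.

Request:
{"api": "servo_tool", "payload": {"moves": [[[0,0,2.2],[0,0,0],60],[[0,0,0],[0.031,-0.0028,0],55],[[0,0,0],[0.0306,-0.0028,0.03],55],[[0,0,0],[0,0,0.05],55],[[0,0,0],[0,0,0.05],55],[[0,0,0],[0,0,0.045],55],[[0,0,0],[0,0,0],55],[[0,0,0],[0,0,0],55]]}}

```text
time: 5.55
ee_pos: [0.5468, 0.192, 0.0812]
tcp_rot: [-180.0, 0.0, 80.7]
wrist_force: [0.7, 0.3, 1.2]
opening: 0.0472
grasp_force: 0.0
```

Request:
{"api": "servo_tool", "payload": {"moves": [[[0,0,0],[0,0,0.03],55],[[0,0,0],[0,0,0.02],55],[[0,0,0],[0,0,0.007],55],[[0,0,0],[0,0,0.004],55],[[0,0,0],[0,0,0],55],[[0,0,0],[0,0,0],10],[[0,0,0],[0,0,0],10],[[0,0,0],[0,0,0],10],[[0,0,0],[0,0,0],10],[[0,0,0],[0,0,0],10],[[0,0,0],[0,0,0],10]], "force": 80}}

```text
time: 6.65
ee_pos: [0.5476, 0.1925, 0.0209]
tcp_rot: [179.9, -0.1, 80.7]
wrist_force: [-0.6, -0.8, 5.4]
opening: 0.0165
grasp_force: 78.1
```

Request:
{"api": "servo_tool", "payload": {"moves": [[[0,0,0],[0,0,-0.005],10],[[0,0,0],[0,0,-0.015],10],[[0,0,0],[0,0,-0.03],10],[[0,0,0],[0,0,-0.04],10],[[0,0,0],[0,0,-0.04],10],[[0,0,0],[0,0,-0.03],10],[[0,0,0],[0,0,0],10],[[0,0,0],[0,0,0],10]]}}

```text
time: 7.45
ee_pos: [0.5472, 0.1923, 0.1805]
tcp_rot: [179.9, -0.0, 80.7]
wrist_force: [-0.8, -1.0, -1.3]
opening: 0.0172
grasp_force: 78.3
```

```bash
python3 - <<'E'
from h import *
o=get_obs(); print(o["time"],o["ee_pos"],o["tcp_rot"],o["opening"],o["grasp_force"])
im,d=camera("wrist"); np.savez("w3.npz",d=d,im=im); cv2.imwrite("pics/w3.png",im[:,:,::-1])
marks(["spring","hook_tip","eye_center"],"wrist")
s,ds=camera("side"); marks(["spring","hook_tip","eye_center"],"side")
t=o["ee_pos"]; c=calibration("side"); uv=cv2.projectPoints(t.reshape(1,3),cv2.Rodrigues(np.array(c["R"]))[0],np.array(c["t"]),np.array(c["camera_matrix"]),np.array(c["dist"]))[0].ravel().astype(int)
print(uv); u,v=uv
a=cv2.resize(s[v-40:v+40,u-40:u+40],(400,400),interpolation=cv2.INTER_NEAREST)
b=im[150:400,200:440]; b=cv2.resize(b,(384,400))
cv2.imwrite("pics/c3.png",np.hstack([a,b])[:,:,::-1])
E
```

```text
7.45 [0.54717176 0.19232344 0.18051778] [ 1.79906840e+02 -4.96925041e-02  8.07183674e+01] 0.017187489543570782 78.2988953590393
wrist spring 0.87 [0.554  0.2508 0.1889]
wrist hook_tip 0.64 [0.5539 0.2455 0.1606]
wrist eye_center 0.85 [0.5427 0.1646 0.1786]
side spring 0.68 [0.5566 0.2481 0.186 ]
side hook_tip 0.79 [0.5491 0.249  0.159 ]
side hook_tip 0.53 [ 0.5064 -0.2268  0.0776]
side eye_center 0.36 [0.5417 0.1678 0.18  ]
[297 227]
```

View pics/c3.png

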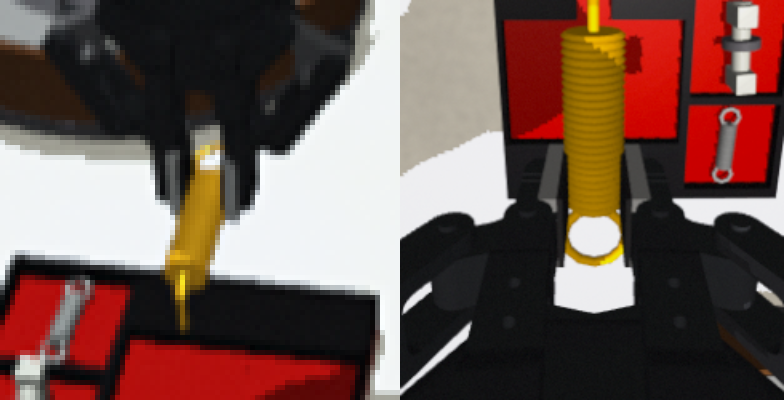

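The spring is held level between the pads, with the hook hanging down. I'll measure it in the tool frame.

```bash
cat >> h.py <<'E'
from scipy.spatial.transform import Rotation as Ro
def spring_in_tool(im,d,o):
    hsv=cv2.cvtColor(im,cv2.COLOR_RGB2HSV)
    m=(hsv[...,0]>12)&(hsv[...,0]<35)&(hsv[...,1]>150)&(hsv[...,2]>40)
    P=cloud("wrist",d,m); T=Ro.from_euler("xyz",o["tcp_rot"],degrees=True).as_matrix()
    Q=(P-o["ee_pos"])@T
    return Q[(np.abs(Q[:,1])<.03)&(np.abs(Q[:,0])<.1)&(np.abs(Q[:,2])<.05)]
def profile(Q):
    for a in np.arange(-.06,.09,.005):
        q=Q[(Q[:,0]>=a)&(Q[:,0]<a+.005)]
        if len(q)>1: print(round(a,3),len(q),"y",np.round([q[:,1].min(),q[:,1].max()],4),"z",np.round([q[:,2].min(),q[:,2].max()],4))
    print("xmin",Q[:,0].min(),"xmax",Q[:,0].max())
E
python3 - <<'E'
from h import *
f=np.load("w3.npz"); o=get_obs(); profile(spring_in_tool(f["im"],f["d"],o))
E
```

```text
-0.04 94 y [-0.0066  0.0081] z [-0.0054 -0.0026]
-0.035 102 y [-0.01    0.0104] z [-0.0059 -0.0024]
-0.03 27 y [-0.01    0.0103] z [-0.0054 -0.0023]
-0.025 21 y [-0.0093  0.0096] z [-0.0054 -0.0027]
-0.02 71 y [-0.0087  0.009 ] z [-0.0057 -0.0023]
-0.015 9 y [-0.0084  0.0087] z [-0.0266 -0.0138]
-0.01 275 y [-0.0083  0.0087] z [-0.0338 -0.0086]
-0.005 281 y [-0.0081  0.0087] z [-0.017  -0.0094]
-0.0 281 y [-0.008   0.0087] z [-0.0172 -0.0084]
0.005 297 y [-0.0084  0.009 ] z [-0.0176 -0.0098]
0.01 340 y [-0.0095  0.0101] z [-0.018  -0.0043]
0.015 342 y [-0.0094  0.0098] z [-0.0173 -0.0059]
0.02 356 y [-0.0093  0.0097] z [-0.0173 -0.0064]
0.025 364 y [-0.0096  0.0098] z [-0.0177 -0.0041]
0.03 378 y [-0.0096  0.0095] z [-0.0174 -0.0053]
0.035 382 y [-0.0094  0.0098] z [-0.0174 -0.0062]
0.04 384 y [-0.0093  0.0097] z [-0.0174 -0.0064]
0.045 529 y [-0.0096  0.0096] z [-0.0173  0.0006]
0.05 97 y [-0.0064  0.008 ] z [-0.0141 -0.0013]
0.055 81 y [-0.0015  0.0014] z [-0.0092 -0.005 ]
0.06 17 y [-0.0015  0.0014] z [-0.0066 -0.0042]
xmin -0.03818910182682622 xmax 0.06129172533070178
```

Request:
{"api": "servo_tool", "payload": {"moves": [[[0,0,0],[-0.02,0.002,0],10],[[0,0,0],[-0.04,0.004,0],10],[[0,0,0],[-0.04,0.004,0],10],[[0,0,0],[-0.04,0.004,0],10],[[0,0,0],[-0.04,0.004,0],10],[[0,0,0],[-0.04,0.004,0],10],[[0,0,0],[-0.04,0.004,0],10],[[0,0,0],[-0.04,0.004,0],10],[[0,0,0],[-0.04,0.004,0],10],[[0,0,5.2],[-0.03,0.003,0],10],[[0,0,5.1],[-0.016,0.002,0.01],10],[[0,0,0],[0,0,0.02],10]]}}

```text
time: 9.05
ee_pos: [0.5219, -0.1974, 0.15]
tcp_rot: [179.9, 0.0, 70.1]
wrist_force: [0.5, 0.4, -0.8]
opening: 0.017
grasp_force: 78.3
```

Request:
{"api": "servo_tool", "payload": {"moves": [[[0,0,0],[0,0,0.01],10],[[0,0,0],[0,0,0],10],[[0,0,0],[0,0,0],10]]}}

```text
time: 9.35
ee_pos: [0.5217, -0.1945, 0.1397]
tcp_rot: [180.0, -0.0, 70.5]
wrist_force: [0.8, -0.0, -0.6]
opening: 0.0169
grasp_force: 78.3
```

```bash
python3 - <<'E'
from h import *
o=get_obs(); print(o["time"],o["ee_pos"],o["tcp_rot"],o["opening"])
im,d=camera("wrist"); np.savez("w4.npz",d=d,im=im); cv2.imwrite("pics/w4.png",im[:,:,::-1])
marks(["shoe_hole","hook_tip","eye_center","post_top"],"wrist")
Q=spring_in_tool(im,d,o); print(Q.min(0),Q.max(0))
s,ds=camera("side"); marks(["shoe_hole","post_top","hook_tip","eye_center"],"side"); cv2.imwrite("pics/s4.png",s[:,:,::-1])
f=np.load("w1.npz")
E
```

```text
9.35 [ 0.52171362 -0.19451373  0.13968498] [ 1.79997453e+02 -1.15312727e-03  7.04671624e+01] 0.01685221516077045
wrist shoe_hole 0.75 [ 0.5478 -0.1131  0.0563]
wrist hook_tip 0.88 [ 0.5427 -0.1448  0.1208]
wrist eye_center 0.92 [ 0.516  -0.2188  0.143 ]
[-0.03824098 -0.00960838 -0.04603329] [ 0.06126958  0.02284512 -0.00048833]
side shoe_hole 0.55 [ 0.5477 -0.1153  0.056 ]
side post_top 0.75 [ 0.5087 -0.2258  0.0756]
side hook_tip 0.57 [ 0.5351 -0.1403  0.1229]
```

View pics/w4.png

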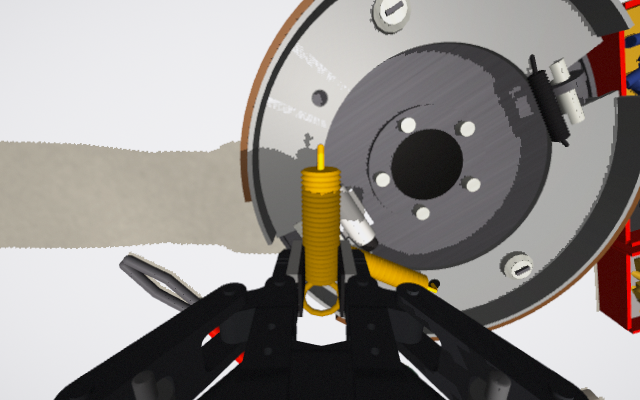

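The wrist view shows the hole at (319,98), the hook wire at (320,150) and the eye at (322,297).

```bash
python3 - <<'E'
from h import *
f=np.load("w4.npz"); im=f["im"];d=f["d"]; o=get_obs()
T=Ro.from_euler("xyz",o["tcp_rot"],degrees=True).as_matrix()
g=im[85:112,305:335].max(2); print(g[::2,::2])
m=np.zeros(d.shape,np.uint8); m[85:112,305:335]=(g<105)
n,l,s,c=cv2.connectedComponentsWithStats(m)
for i in range(1,n):
  if s[i,4]>30:
    x=ray("wrist",c[i],.0555); print(s[i],c[i],x,"tool",(x-o["ee_pos"])@T)
# heights in final finger footprint
f1=np.load("w1.npz")
E
python3 - <<'E'
from h import *
# side-camera heights along the line post->hole, using w4 wrist depth
f=np.load("w4.npz"); P=cloud("wrist",f["d"],np.ones((400,640),bool))
post=np.array([.512,-.2235]); u=np.array([.3355,.942]); n=np.array([-u[1],u[0]])
s=(P[:,:2]-post)@u; w=(P[:,:2]-post)@n
for a in np.arange(-.02,.13,.01):
    print(round(a,2),[ (round(float(np.percentile(P[k,2],95)),3) if (k:=(s>=a)&(s<a+.01)&(w>=b)&(w<b+.01)&(P[:,2]<.1)).sum()>3 else None) for b in np.arange(-.05,.05,.01)])
E
```

```text
[[217 218 219 219 219 218 219 219 219 219 219 219 218 219 219]
 [219 219 219 219 219 219 219 219 219 219 219 219 219 220 220]
 [219 219 219 219 218 212 200 179 187 209 219 219 219 219 220]
 [219 218 219 219 212 134  69  65  66 102 189 219 219 219 218]
 [219 218 219 219 131  67  83  77  70  70 102 199 220 219 219]
 [219 218 219 201 116 122 121 122  69  70  69 156 220 219 219]
 [219 218 219 184 118 123 122 123  78  68  68 132 218 220 220]
 [218 218 219 181 126 123 123 120  92  68  69 133 219 219 219]
 [219 218 218 206 120 122 120 119 119  69  76 182 219 219 219]
 [218 218 219 219 173 121 119 121  69  69 129 210 219 219 219]
 [218 219 219 219 219 176 136 122  94 131 211 219 220 219 219]
 [218 218 218 218 218 219 214 198 204 219 219 219 219 219 218]
 [218 217 218 219 219 218 218 220 218 218 218 218 218 219 219]
 [217 218 219 218 218 219 219 218 218 219 218 218 218 219 218]]
[314  90  13  16  96] [321.625       96.23958333] [[ 0.55181256 -0.11352424  0.0555    ]] tool [[0.08675701 0.00110111 0.08391266]]
-0.02 [0.075, 0.075, 0.024, None, None, None, None, 0.024, 0.027, 0.027]
-0.01 [0.067
[... 333 characters left out ...]
0.056, 0.056, 0.077]
0.04 [0.041, 0.024, 0.037, 0.045, None, None, 0.056, 0.056, 0.056, 0.077]
0.05 [0.041, 0.024, 0.025, 0.024, 0.025, None, 0.056, 0.056, 0.056, 0.056]
0.06 [0.032, 0.025, 0.024, 0.024, 0.024, 0.056, 0.056, 0.056, 0.056, 0.056]
0.07 [0.033, 0.025, 0.025, 0.024, 0.025, 0.056, 0.056, 0.056, 0.056, 0.073]
0.08 [0.032, 0.025, 0.025, 0.025, 0.056, 0.056, 0.056, 0.056, 0.056, 0.078]
0.09 [0.025, 0.025, 0.025, 0.025, 0.056, 0.056, 0.056, 0.056, 0.056, 0.078]
0.1 [0.025, 0.025, 0.025, 0.056, 0.056, 0.056, 0.056, 0.056, 0.056, 0.078]
0.11 [0.025, 0.025, 0.025, 0.056, 0.056, 0.056, 0.056, 0.056, 0.077, 0.078]
0.12 [0.025, 0.025, 0.056, 0.056, 0.056, 0.056, 0.056, 0.056, 0.078, 0.078]
```

```bash
python3 - <<'E'
from h import *
f=np.load("w4.npz"); im=f["im"]; o=get_obs()
T=Ro.from_euler("xyz",o["tcp_rot"],degrees=True).as_matrix()
m=np.zeros((400,640),np.uint8); m[85:112,305:335]=(im[85:112,305:335].max(2)<165)
n,l,s,c=cv2.connectedComponentsWithStats(m)
i=1+s[1:,4].argmax(); x=ray("wrist",c[i],.0555); print(s[i],c[i],x,"tool",(x-o["ee_pos"])@T)
b=s[i]; e=ray("wrist",[[b[0],c[i][1]],[b[0]+b[2],c[i][1]],[c[i][0],b[1]],[c[i][0],b[1]+b[3]]],.0555); print((e-o["ee_pos"])@T)
# post in w1-like picture: from side cam depth not reliable; wrist network estimates earlier
E
```

```text
[312  90  16  17 218] [319.43119266  97.6559633 ] [[ 0.54992426 -0.11391794  0.0555    ]] tool [[ 0.08575327 -0.00054607  0.08391236]]
[[ 0.08575368 -0.00612814  0.08391135]
 [ 0.08575441  0.00589097  0.08391353]
 [ 0.09114586 -0.00053811  0.08391235]
 [ 0.0790634  -0.00055596  0.08391237]]
```

Request:
{"api": "servo_tool", "payload": {"moves": [[[0,0,0],[0.015,-0.0005,0.01],10],[[0,0,0],[0.0135,-0.0005,0.03],10],[[0,0,0],[0,0,0.015],10],[[0,0,0],[0,0,0],10],[[0,0,0],[0,0,0],10]]}}

```text
time: 10.35
ee_pos: [0.5301, -0.1677, 0.0845]
tcp_rot: [-180.0, 0.0, 70.4]
wrist_force: [0.5, -0.3, -0.1]
opening: 0.0168
grasp_force: 78.4
```

```bash
python3 - <<'E'
from h import *
o=get_obs(); print(o["time"],o["ee_pos"],o["tcp_rot"],o["wrist_force"])
im,d=camera("wrist"); np.savez("w5.npz",d=d,im=im); marks(["shoe_hole","hook_tip","post_top"],"wrist")
s,_=camera("side"); t,_=camera("top"); marks(["shoe_hole","hook_tip"],"side")
def crop(c,p,img,w):
    k=calibration(c); u,v=cv2.projectPoints(np.array([p]),cv2.Rodrigues(np.array(k["R"]))[0],np.array(k["t"]),np.array(k["camera_matrix"]),np.array(k["dist"]))[0].ravel().astype(int)
    print(c,u,v); return cv2.resize(img[max(0,v-w):v+w,u-w:u+w],(400,400),interpolation=cv2.INTER_NEAREST)
p=[.550,-.114,.06]
cv2.imwrite("pics/c5.png",np.hstack([crop("side",p,s,30),crop("wrist",p,im,60)])[:,:,::-1])
E
```

```text
10.35 [ 0.53014415 -0.16772424  0.08447882] [-1.79979074e+02  5.63220879e-03  7.04241695e+01] [ 0.48616139 -0.3147287  -0.11416108]
wrist shoe_hole 0.71 [ 0.5494 -0.1136  0.0569]
wrist hook_tip 0.8 [ 0.55   -0.1169  0.0667]
wrist post_top 0.73 [ 0.5131 -0.2221  0.0771]
side shoe_hole 0.79 [ 0.5491 -0.1133  0.0564]
side shoe_hole 0.35 [0.6413 0.1867 0.02  ]
side hook_tip 0.44 [ 0.5473 -0.1116  0.0665]
side hook_tip 0.41 [ 0.5068 -0.227   0.077 ]
side 302 188
wrist 320 145
```

View pics/c5.png

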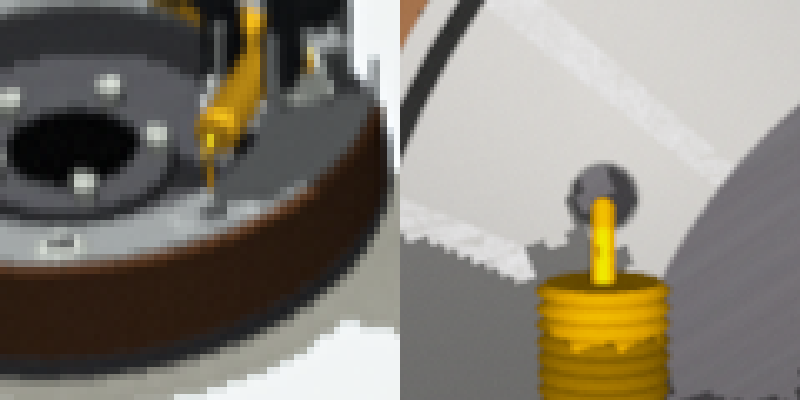

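In the side view the hook tip sits right over the hole, and in the wrist view it lines up laterally. I'll insert it now.

Request:
{"api": "servo_tool", "payload": {"moves": [[[0,0,0],[0,0,0.006],10],[[0,0,0],[0,0,0.005],10],[[0,0,0],[0,0,0.005],10],[[0,0,0],[0,0,0.005],10],[[0,0,0],[0,0,0.003],10],[[0,0,0],[0,0,0],10],[[0,0,0],[0,0,0],10],[[0,0,0],[0,0,0],10]]}}

```text
time: 11.55
ee_pos: [0.5304, -0.1678, 0.0606]
tcp_rot: [180.0, -0.0, 70.4]
wrist_force: [0.6, -0.0, -1.3]
opening: 0.0169
grasp_force: 78.4
```

```bash
python3 - <<'E'
from h import *
o=get_obs(); print(o["time"],o["ee_pos"],o["tcp_rot"],o["wrist_force"],o["torque"])
im,d=camera("wrist"); np.savez("w6.npz",d=d,im=im); marks(["hook_tip","eye_center","post_top"],"wrist")
Q=spring_in_tool(im,d,o); profile(Q[Q[:,0]>.035])
E
```

```text
11.55 [ 0.53040011 -0.16776551  0.06056457] [ 1.79975956e+02 -2.22809310e-03  7.04160508e+01] [ 0.63684223 -0.01200181 -1.31646662] [-0.01955857 -0.00155392  0.07204814]
wrist hook_tip 0.95 [ 0.5495 -0.115   0.0418]
wrist eye_center 0.78 [ 0.5219 -0.1925  0.0636]
wrist eye_center 0.48 [ 0.5482 -0.112   0.0568]
0.035 385 y [-0.009   0.0098] z [-0.0172 -0.0058]
0.04 376 y [-0.0093  0.0097] z [-0.0175 -0.007 ]
0.045 488 y [-0.0091  0.0105] z [-0.0177  0.0378]
0.05 128 y [-0.008   0.0075] z [-0.016   0.0376]
0.055 81 y [-0.0015  0.0018] z [-0.0091  0.0372]
0.06 19 y [-0.0015  0.0014] z [-0.0065 -0.0034]
xmin 0.03501868302307792 xmax 0.061464002692719726
```

The hook is through the hole with no reaction force. The eye now has to rise over the post, so I'll tilt the spring about 10° around the hook and then look.

Request:
{"api": "servo_tool", "payload": {"moves": [[[0,-3.4,0],[0.0005,0,-0.0033],10],[[0,-3.3,0],[0.0005,0,-0.0033],10],[[0,-3.3,0],[0.0005,0,-0.0034],10],[[0,0,0],[0,0,0],10],[[0,0,0],[0,0,0],10]], "force": 110}}

```text
time: 12.25
ee_pos: [0.5311, -0.1654, 0.07]
tcp_rot: [-180.0, 9.9, 70.5]
wrist_force: [0.1, 0.1, -0.4]
opening: 0.0159
grasp_force: 108.8
```

```bash
python3 - <<'E'
from h import *
o=get_obs(); print(o["time"],o["ee_pos"],o["tcp_rot"],o["wrist_force"],o["torque"])
T=Ro.from_euler("xyz",o["tcp_rot"],degrees=True).as_matrix()
for n,p in dict(tip=[.057,0,.0175],web=[.058,0,.005],eye=[-.026,.0003,-.0035]).items(): print(n,o["ee_pos"]+T@np.array(p))
im,d=camera("wrist"); np.savez("w7.npz",d=d,im=im); marks(["hook_tip","eye_center","post_top"],"wrist")
s,_=camera("side"); marks(["hook_tip","eye_center","post_top"],"side")
cv2.imwrite("pics/c7.png",np.hstack([cv2.resize(im[200:350,250:400],(400,400)),cv2.resize(s[145:205,275:335],(400,400),interpolation=0)])[:,:,::-1])
E
```

```text
12.25 [ 0.53107777 -0.16537201  0.07004507] [-179.9904181     9.91057321   70.46528082] [ 0.09479569  0.13951451 -0.38304241] [ 0.07907239 -0.00937085  0.01953858]
tip [ 0.54884301 -0.1152922   0.04299589]
web [ 0.54989375 -0.11233697  0.05513725]
eye [ 0.52299838 -0.18904258  0.07796767]
wrist hook_tip 0.83 [ 0.548  -0.1153  0.0403]
wrist eye_center 0.87 [ 0.5227 -0.1921  0.0763]
wrist post_top 0.88 [ 0.5115 -0.2238  0.0726]
side hook_tip 0.56 [ 0.5457 -0.1182  0.0419]
side post_top 0.59 [ 0.5076 -0.2265  0.0774]
side post_top 0.19 [ 0.5486 -0.1103  0.0691]
```

View pics/c7.png

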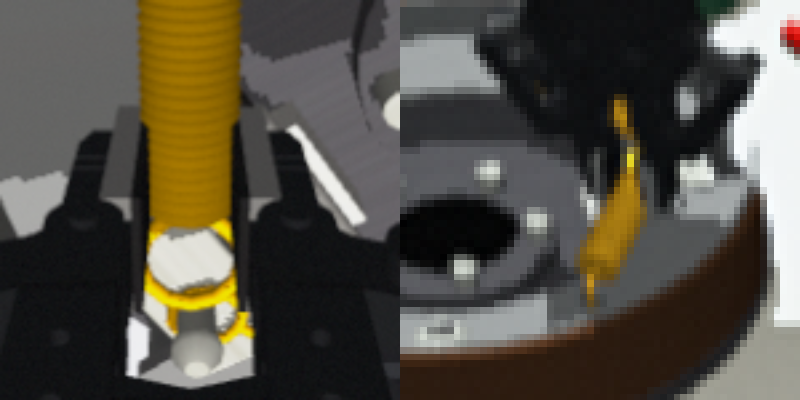

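The wrist crop shows the ring at full-picture (321,297) and the post head below it at about (324,331). The side crop shows the hook in the hole. I'll compute the gap.

```bash
python3 - <<'E'
from h import *
f=np.load("w7.npz"); im=f["im"]; d=f["d"]; o=get_obs()
T=Ro.from_euler("xyz",o["tcp_rot"],degrees=True).as_matrix()
P=cloud("wrist",d,np.ones((400,640),bool))
q=P[(np.hypot(P[:,0]-.512,P[:,1]+.2235)<.013)&(P[:,2]>.0695)&(P[:,2]<.0775)]
top=q[q[:,2]>.0755]
print(len(q),(q[:,:2].min(0)+q[:,:2].max(0))/2,len(top),top.mean(0),P[(np.hypot(P[:,0]-.512,P[:,1]+.2235)<.006)][:,2].max())
print("post by ray",ray("wrist",[323.9,331],.077), "eye by ray",ray("wrist",[321.2,296.8],.078))
hsv=cv2.cvtColor(im,cv2.COLOR_RGB2HSV)
m=(hsv[...,0]>12)&(hsv[...,0]<35)&(hsv[...,1]>150)&(hsv[...,2]>40)
E_=cloud("wrist",d,m); Q=(E_-o["ee_pos"])@T; k=(Q[:,0]>-.045)&(Q[:,0]<-.013)&(np.abs(Q[:,1])<.02)&(np.abs(Q[:,2]+.003)<.006)
r=Q[k]; print("ring tool",r.min(0),r.max(0))
for p in (top.mean(0),ray("wrist",[323.9,331],.077)[0]): print("post tool",(p-o["ee_pos"])@T)
E
```

```text
285 [ 0.51190731 -0.22368111] 86 [ 0.51206527 -0.22418781  0.07661848] 0.07777486662701016
post by ray [[ 0.51443268 -0.21896604  0.077     ]] eye by ray [[ 0.52314205 -0.18939972  0.078     ]]
ring tool [-0.03827237 -0.00939737 -0.00575229] [-0.01558722  0.00989494 -0.00177443]
post tool [-0.06126928  0.00186316  0.00423756]
post tool [-0.05570852  0.00234034  0.0028711 ]
```

Request:
{"api": "servo_tool", "payload": {"moves": [[[0,0,0],[-0.008,0.0004,0],10],[[0,0,0],[-0.008,0.0004,0],10],[[0,0,0],[-0.008,0.0004,0],10],[[0,0,0],[-0.006,0.0004,0],10],[[0,0,0],[-0.004,0,0],10],[[0,0,0],[0,0,0],10],[[0,0,0],[0,0,0],10]]}}

```text
time: 13.35
ee_pos: [0.5212, -0.196, 0.075]
tcp_rot: [-179.9, 9.7, 70.5]
wrist_force: [3.8, 15.2, -7.0]
opening: 0.0158
grasp_force: 108.3
```

```bash
cat > look.py <<'E'
from h import *
import sys
o=get_obs(); print(o["time"],o["ee_pos"],o["tcp_rot"],o["wrist_force"],o["torque"],o["opening"])
T=Ro.from_euler("xyz",o["tcp_rot"],degrees=True).as_matrix()
print("eye nominal",o["ee_pos"]+T@np.array([-.026,.0003,-.0035]))
im,d=camera("wrist"); marks(["hook_tip","eye_center","post_top"],"wrist")
Q=spring_in_tool(im,d,o); print("ring",Q.min(0)); profile(Q[Q[:,0]>.015])
P=cloud("wrist",d,np.ones((400,640),bool))
q=P[(np.hypot(P[:,0]-.512,P[:,1]+.2238)<.008)&(P[:,2]>.0655)&(P[:,2]<.0785)]
top=q[q[:,2]>.0755]
if len(top): print("post top",len(top),top.mean(0),"tool",(top.mean(0)-o["ee_pos"])@T)
s,_=camera("side"); marks(["hook_tip","eye_center"],"side")
cv2.imwrite(sys.argv[1],np.hstack([cv2.resize(im[200:350,250:400],(400,400)),cv2.resize(s[145:205,275:335],(400,400),interpolation=0)])[:,:,::-1])
E
python3 look.py pics/c8.png
```

```text
13.35 [ 0.52120414 -0.19597612  0.07496708] [-179.88353966    9.70064691   70.51382546] [ 3.84055392 15.19637654 -6.96228475] [ 3.27666254 -0.9969499   0.01847129] 0.015816667346908505
eye nominal [ 0.5131413  -0.21968299  0.08279745]
wrist hook_tip 0.67 [ 0.5465 -0.1263  0.0415]
wrist eye_center 0.83 [ 0.5143 -0.2228  0.0816]
wrist post_top 0.55 [ 0.5165 -0.2201  0.0746]
ring [-0.06738534 -0.01179944 -0.03476057]
0.015 334 y [-0.0088  0.0126] z [-0.0172  0.0285]
0.02 335 y [-0.0088  0.0126] z [-0.017   0.0286]
0.025 358 y [-0.0091  0.0137] z [-0.0171  0.0481]
0.03 333 y [-0.0089  0.0136] z [-0.0173  0.0469]
0.035 393 y [-0.0094  0.0134] z [-0.0175  0.0462]
0.04 392 y [-0.0092  0.0133] z [-0.017   0.0457]
0.045 402 y [-0.0091  0.013 ] z [-0.0172  0.0445]
0.05 407 y [-0.009   0.0129] z [-0.0175  0.0437]
0.055 428 y [-0.0093  0.0128] z [-0.0169  0.0426]
0.06 441 y [-0.0093  0.0127] z [-0.0169  0.0423]
0.065 442 y [-0.0092  0.0124] z [-0.017   0.0403]
0.07 321 y [-0.009   0.0091] z [-0.017  -0.0059]
0.075 77 y [-0.0013  0.0014] z [-0.0091 -0.0057]
0.08 74 y [-0.0018  0.0014] z [-0.0091 -0.0031]
0.085 6 y [-0.0006  0.0017] z [0.0359 0.0375]
xmin 0.015018192114549559 xmax 0.08673516228860852
post top 105 [ 0.51237006 -0.22354151  0.07642384] tool [-0.02876513  0.00087416  0.00343759]
side hook_tip 0.58 [ 5.119e-01 -4.784e-01 -4.000e-04]
side hook_tip 0.5 [ 0.5425 -0.1284  0.0458]
side eye_center 0.4 [ 0.5118 -0.2188  0.0777]
```

View pics/c8.png

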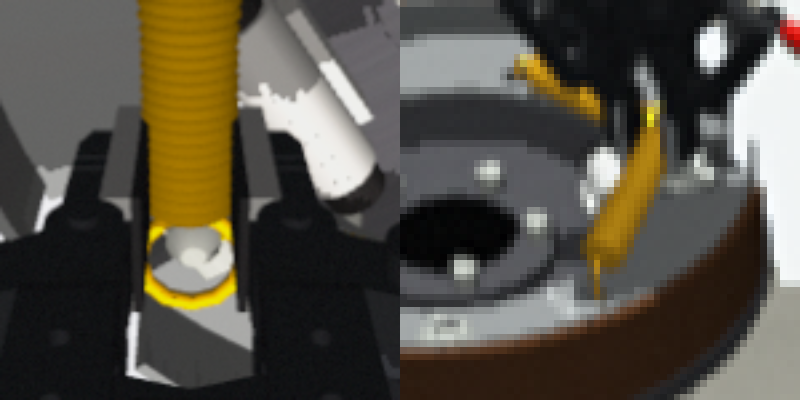

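The post head now shows through the ring, with about 22 mm of stretch. I need about 3 mm more outward, then I'll rotate back down over the post.

Request:
{"api": "servo_tool", "payload": {"moves": [[[0,0,0],[-0.003,0.0005,0.0005],10],[[0,0,0],[0,0,0],10],[[0,2.4,0],[0.0005,0,0.0035],10],[[0,2.4,0],[0.0004,0,0.0035],10],[[0,0,0],[0,0,0],10]]}}

```text
time: 14.2
ee_pos: [0.5203, -0.1992, 0.0679]
tcp_rot: [-179.9, 4.8, 70.5]
wrist_force: [3.7, 16.5, -5.5]
opening: 0.0161
grasp_force: 108.4
```

```bash
python3 look.py pics/c9.png
```

```text
14.2 [ 0.52034422 -0.19922695  0.06785463] [-179.87186242    4.80566278   70.48729144] [ 3.66312456 16.48677216 -5.52864437] [ 3.48177363 -0.85490843  0.07254399] 0.016093468146468868
eye nominal [ 0.51207841 -0.22347405  0.07351983]
wrist hook_tip 0.59 [ 0.5453 -0.1254  0.0414]
wrist eye_center 0.89 [ 0.5104 -0.2248  0.0727]
wrist post_top 0.79 [ 0.514  -0.2195  0.0732]
wrist post_top 0.2 [ 0.5451 -0.1203  0.0758]
ring [-0.05955083 -0.01114198 -0.03506142]
0.015 334 y [-0.0088  0.0116] z [-0.0174  0.0212]
0.02 343 y [-0.0086  0.0123] z [-0.0176  0.0238]
0.025 357 y [-0.009   0.0127] z [-0.0169  0.042 ]
0.03 353 y [-0.0094  0.0126] z [-0.0178  0.0413]
0.035 383 y [-0.0093  0.0096] z [-0.0178 -0.0057]
0.04 393 y [-0.0092  0.0117] z [-0.0181  0.0413]
0.045 408 y [-0.0091  0.0129] z [-0.0186  0.0402]
0.05 409 y [-0.0094  0.0115] z [-0.018   0.0392]
0.055 417 y [-0.0093  0.0113] z [-0.0175  0.0382]
0.06 425 y [-0.0092  0.0111] z [-0.0178  0.0376]
0.065 454 y [-0.0095  0.0123] z [-0.018   0.0384]
0.07 452 y [-0.0094  0.0091] z [-0.0181  0.0071]
0.075 85 y [-0.0018  0.0015] z [-0.011  0.006]
0.08 80 y [-0.0018  0.0018] z [-0.011   0.0372]
0.085 21 y [-0.0018  0.0017] z [-0.0069  0.0369]
xmin 0.01502377044796085 xmax 0.08847863851064722
post top 132 [ 0.5126285  -0.22338916  0.07674275] tool [-0.02600718  0.00078291 -0.00673477]
side hook_tip 0.68 [ 0.5406 -0.124   0.0433]
side eye_center 0.64 [ 0.5134 -0.223   0.0726]
side eye_center 0.21 [ 0.5815  0.199  -0.0047]
```

The eye is centred on the post and already 3 mm below its top. I'll continue down.

Request:
{"api": "servo_tool", "payload": {"moves": [[[0,2.4,0],[0.0003,0,0.0035],10],[[0,2.4,0],[0.0001,0,0.0035],10],[[0,0,0],[0,0,0],10],[[0,0,0],[0,0,0],10],[[0,0,0],[0,0,0],10]]}}

```text
time: 15.05
ee_pos: [0.5205, -0.199, 0.0614]
tcp_rot: [-179.9, 0.1, 70.5]
wrist_force: [4.4, 15.7, -4.8]
opening: 0.0163
grasp_force: 108.4
```

```bash
python3 look.py pics/c10.png | grep -v " y "
```

```text
15.05 [ 0.52049253 -0.19900426  0.0613875 ] [-1.79894321e+02  9.27859052e-02  7.05172667e+01] [ 4.41355769 15.69331051 -4.8025422 ] [ 3.25997922 -0.77601987  0.08113164] 0.01629002026136352
eye nominal [ 0.51211174 -0.22361239  0.06492905]
wrist hook_tip 0.65 [ 0.547  -0.1262  0.0399]
wrist eye_center 0.71 [ 0.5131 -0.2236  0.063 ]
wrist eye_center 0.66 [ 0.6189 -0.1963  0.0021]
wrist post_top 0.79 [ 0.5114 -0.2221  0.0761]
wrist post_top 0.54 [ 0.6172 -0.1989  0.0011]
ring [-0.06381247 -0.0103271  -0.03533875]
xmin 0.015017357955113537 xmax 0.0872543228049143
post top 147 [ 0.51240732 -0.22366252  0.07658865] tool [-0.02596756  0.00057386 -0.0151602 ]
side hook_tip 0.71 [ 0.5401 -0.1225  0.0459]
side eye_center 0.57 [ 0.5122 -0.2233  0.0636]
```

The eye is 12 mm below the post's top. I'll ease the tension onto the post, then release and rise.

Request:
{"api": "servo_tool", "payload": {"moves": [[[0,0,0],[0.002,0,0.0003],10],[[0,0,0],[0.002,0,0.0003],10],[[0,0,0],[0,0,0],10],[[0,0,0],[0,0,0],22],[[0,0,0],[0,0,0],30],[[0,0,0],[0,0,0],38],[[0,0,0],[0,0,0],38],[[0,0,0],[0,0,0],38],[[0,0,0],[0,0,0],38]], "force": 40}}

```text
time: 16.3
ee_pos: [0.5219, -0.1977, 0.0615]
tcp_rot: [180.0, 0.4, 70.4]
wrist_force: [0.5, -0.5, -0.2]
opening: 0.0323
grasp_force: 0.0
```

Request:
{"api": "servo_tool", "payload": {"moves": [[[0,0,0],[0,0,-0.005],38],[[0,0,0],[0,0,-0.015],38],[[0,0,0],[0,0,-0.04],38],[[0,0,0],[-0.02,0,-0.04],38],[[0,0,0],[-0.03,0,-0.03],38],[[0,0,0],[0,0,0],38],[[0,0,0],[0,0,0],38],[[0,0,0],[0,0,0],38]]}}

```text
time: 17.1
ee_pos: [0.5053, -0.2431, 0.1912]
tcp_rot: [-179.9, 0.4, 70.4]
wrist_force: [-0.5, 0.7, -0.7]
opening: 0.0324
grasp_force: 0.0
```

```bash
python3 - <<'E'
from h import *
o=get_obs(); print(o["time"],o["ee_pos"],o["wrist_force"])
im,d=camera("wrist"); marks(["hook_tip","eye_center","post_top","shoe_hole"],"wrist")
s,_=camera("side"); marks(["hook_tip","eye_center"],"side")
cv2.imwrite("pics/c11.png",np.hstack([cv2.resize(im[20:280,190:450],(500,500)),cv2.resize(s[150:200,280:330],(300,500),interpolation=0)])[:,:,::-1])
E
```

```text
17.1 [ 0.50528222 -0.24312861  0.1911517 ] [-0.51136533  0.66533423 -0.70539294]
wrist hook_tip 0.83 [ 0.5489 -0.125   0.0424]
wrist eye_center 0.74 [ 0.5137 -0.2195  0.0634]
wrist post_top 0.71 [ 0.516  -0.2203  0.0746]
wrist shoe_hole 0.79 [ 0.5468 -0.1191  0.0534]
side hook_tip 0.43 [ 0.5428 -0.121   0.0426]
side hook_tip 0.29 [0.6313 0.1059 0.0274]
side eye_center 0.46 [ 0.5149 -0.2197  0.0591]
```

View pics/c11.png

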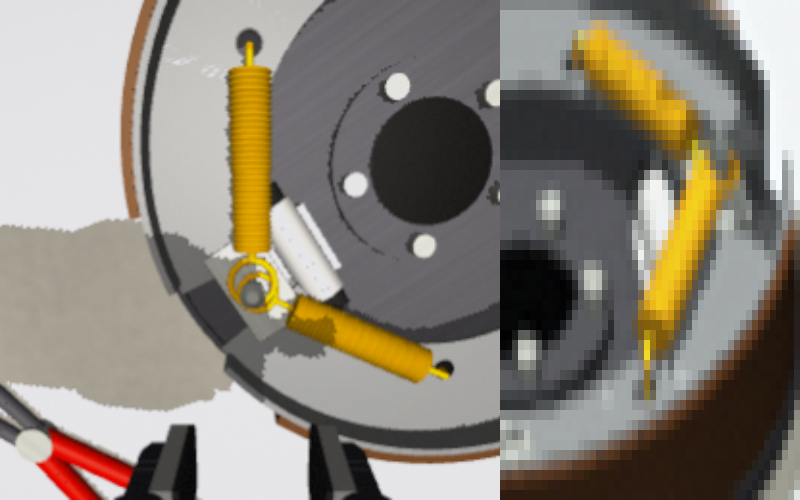

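The picture shows the hook in the hole and the eye around the post's neck. The coils are stretched between them and the robot is clear, so I'll hand the job in.

```bash
python3 -c "
from workcell import *
print(job_done())"
```

```text
the job is handed in; nothing more can be done
None
```

The spring is hooked through the shoe's hole and its eye sits on the anchor post's neck, stretched between the two; I handed the job in after about 17 s of robot time, and no verdict was returned.

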